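# Third hand at the microwave test fixture

### The arm

A 6-joint arm with a two-finger parallel gripper is mounted at the origin on the work surface. World frame = base frame: x ahead of the robot, y to its left, z up, the work surface at z = 0. Lengths are in mm, angles in degrees, forces in N, time in s.
With the tool pointing down it reaches from about 350 to 850 mm from the base axis. Payload 8.1 kg.
Tool frame: the origin (TCP) lies midway between the tips of the shut fingers; the grasp point (between the pads) lies 19 mm behind it (r.pinch_z is the distance from the TCP to the grasp point, in mm); z points along the fingers, y is the line along which they close (so a half turn about z gives the same grasp; the last joint's range is limited). The gripper opens to 85 mm and grips with 20 to 120 N. Pads are 22 mm wide; open, the fingers measure 114 mm over their backs; the gripper's body (76 mm by 85 mm) begins 54 mm behind the grasp point. The pads swing forward as they close: fully open they stand 13 mm farther back than shut.
Start: joints at [-78.346, 7.471, 85.268, -0, 87.261, -4.893], TCP at [170.901, -575.15, 231.292] pointing down, gripper open.
Joint ranges: [-169.43, 169.43], [-51.17, 129.36], [1.28, 143.12], [-76.62, 256.62], [0, 156.53], [-152.29, 152.29]. Speed limits (degrees/s): [136.94, 136.94, 159.86, 180, 180, 180].

### API

Orientations are given as [roll, pitch, yaw] about the fixed x, y, z axes, in that order (R = Rz(yaw) Ry(pitch) Rx(roll)).
In Python, from bench import sensors, optics, job, r gives the robot as it stands.
- The arm moves only by the tool play_rows, never from a script. Its argument "motion" is a list that holds one entry, the list of rows, each a list of 6 numbers: the shift along the tool's x, y, z in cm, then the turn, a rotation vector about the tool's x, y, z in degrees. In form: [[[x, y, z, ax, ay, az], ...]]. A call has 1 to 5 rows; each row is the pose to reach, as a shift and turn from the pose commanded when the call began, along the tool's axes at that moment; what a row does not reach only later rows make up. A row lasts 1/10 s, in which the tool goes at most 50 mm and 8.59 degrees, less where a joint would pass 70% of its speed; a pose out of reach is approached as far as the arm can. A call with a gripper value outside its range is refused whole. "jaw" is the opening, from 0 (shut) to 1 (fully open), set as the call begins (left out, the last holds). The fingers move at their own pace and stop on an object; "squeeze" is the grip in N (left out, the last holds). Time passes only in rows, so rows that repeat a pose let the fingers close. It gives the time, the measured TCP pose, the force, the opening and the grip force at its end, in the units of the state.
- sensors.sense(): the state, without advancing time (a new reading comes with each control period).
- optics.snapshot(name): name is "scene" or "top" or "wrist"; returns a dict with "pixels" (384x512x3 uint8, red, green, blue), "mtx" (3x3 intrinsics, pixels), "k1" (the pictures are not rectified: a ray, as slopes to the right and down, at radius r is drawn at 1 + k1 r^2 times it, then the intrinsics apply), "R" (3x3) and "t" (3): a world point X has camera coordinates R X + t; the wrist camera has in their place "T_tool_cam" (4x4, takes a point from camera to tool coordinates, whose origin is the TCP and whose axes are the flange's). Camera axes: x right, y down, z forward; pixel columns grow to the right and rows downward; lengths in mm; the calibration is good to about 2 mm. A picture is of the moment at which its call begins: read the wrist's pose just before it. There is no depth.
- job.hand_in(): hands the job in; it is judged then, once.
The state is a dict: "time": time; "joint_pos": joint angles; "qd": joint speeds; "joint_efforts": joint torques, N m; "tool_pos": TCP position; "tcp_rot": TCP orientation; "ft_force": force on the tool from outside, world axes, zero at the start; "wrist_torque": the same for the moment, N m; "finger_gap": finger opening in mm; "grip_force": force on a finger pad.
Only numpy, scipy, OpenCV 4.12 (cv2) and the standard library are available. Lean on these libraries where they do the work, as an engineer would, in place of code of your own. Each camera call takes 0.05 s, during which the arm holds its last target. There are 200 camera calls.

### The job

Pick up the green amplifier board (its black heat sink is the handle) and slide its bare front edge, level and straight, into the open fixed jaw of the test fixture (the end with the red cap) until it presses on the springy copper contact strip at the back. Keep a steady push of about 10 N on the strip (6 to 16 N will do; never more than 22 N, which would crush it) and finish like that, still gripping the board and pressing, so that a colleague can tighten the clamp screws. Leave the other things on the bench where they are.

Things in the scene. Friction and masses are not known exactly. Their poses are not given: they have to be found in the camera images.
- board: Amplifier test board, about 160 g, lying flat on the mat: green circuit on aluminium backing, 90 mm (x) by 60 mm (y), 5 mm thick. Origin: centre of its underside; x points to the bare front edge (gold band) that goes into the jaw, z out of the component side. At the rear a brass connector juts out 13 mm, z 2 to 13 mm. Small parts on it are under 3 mm high.
- heatsink (a point): Centre of the top of the board's black finned heat sink, 30 mm above the board's underside and 5 mm behind its origin; axes as the board's. The heat sink is 40 mm (x) by 30 mm (y) by 25 mm high, rigid; it is gripped by the flat sides that look to +-y.
- edge (a point): Middle of the board's bare front edge, on the underside (45 mm ahead of the board's origin, same axes).
- fixture: Two-jaw test fixture, aluminium jaws on a dark base, black clamp bars, brass thumb screws, fixed to the bench. x is the direction in which the board is pushed into the fixed jaw, z up. Origin: underside, on the centre line. Base plate 280 by 110 mm, 12 mm thick, x from -175 to +105 mm; steel guide rods at y = +-42 mm reach z = 28 mm. Between the jaws (x -130 to +34 mm) it is open from above.
- slot (a point): Mouth of the fixed jaw's slot, on its centre line at ledge height, 40 mm ahead of the fixture's origin; axes as the fixture's. The slot opens to -x: 8 mm high (ledge at z = 40 mm, black clamp bar's underside at 48 mm) and 66 mm wide between side guides, with 45 degree lead-ins on all sides starting 6 mm before the mouth. Thumb screws reach z = 81 mm; behind, a red-capped port ends at x = 124 mm.
- sliding_jaw (a point): Top centre of the black bar of the parked, locked sliding jaw at the fixture's other (-x) end, 58 mm up: x from -180 to -130 mm, 104 mm wide plus a knob that sticks out 14 mm at +y, thumb screws up to z = 72 mm. Not to be used.
- jaw (a point): Point of the fixture at the back of the fixed jaw's slot: on the ledge (z = 40 mm), midway between the side guides, 52 mm ahead of the fixture's origin, where the face of the contact strip stands when nothing presses it. Axes as the fixture's.
- strip: Springy copper contact strip across the back of the fixed jaw's slot, 58 mm wide and 6.5 mm high. Origin: middle of its front face, 4 mm above jaw when unpressed; axes as the fixture's. It yields along the fixture's +x as a spring of 4 N per mm (10 N at 2.5 mm) and is flat at 6 mm.
- mat: Blue anti-static mat, fixed, 220 (x) by 200 (y) mm, 2 mm thick; origin at the centre of its underside.
- attenuator: Bystander: steel coaxial attenuator standing on the mat, 22 mm across, 42 mm high; origin at the centre of its foot.
- line_board: Bystander: small white-topped blue line board lying on the mat, 46 by 34 by 5 mm; origin at the centre of its underside.
- kit_case: Bystander: shut wooden kit case with steel latches, 110 (x) by 200 (y) by 57 mm; origin at the centre of its underside.
- wrench: Bystander: flat steel wrench, 130 mm long along its x, lying on the bench. Origin: on its underside, near the middle.
There are look-alikes about, which are no part of the job. Leave any blue or purple look-alike of the board alone.

How it is judged:
By the outcome, as a careful person would: the job done as asked, in the order asked, and still so for the second after the job is handed in, while the arm keeps its last pose, push and grip.
It also fails if it takes over 54 s, if anything falls off the work surface, if the arm or the gripper's body presses on something with over 40 N, if the wrist force passes 120 N, or if a joint passes its speed limit or range.

## Working session

There is one attempt and no reset: what is moved stays moved. The work goes in short steps, Python scripts to look and compute and a tool call to move; the robot and the scene stay as the last step left them, time stands still between calls to the robot, and variables do not carry over. Pictures are saved under pics/ and viewed, at most 10 in all, crops included, and the job is handed in when it is done.

Besides the shell and the picture viewer there is one more tool, called after "Call:" by a JSON object that holds its "method" and its "body", one argument or row to a line. play_rows: Moves the arm, as the interface text tells. Its arguments: {"type":"object","properties":{"motion":{"type":"array","items":{"type":"array","items":{"type":"array","items":{"type":"number"}}}},"jaw":{"type":"number"},"squeeze":{"type":"number"}},"required":["motion"]}

```bash
ls; mkdir -p pics; python3 - <<'E'
from bench import sensors, optics, job, r
import cv2,pickle
s=sensors.sense();print(s)
d={}
for n in("scene","top"):
    o=optics.snapshot(n);d[n]=o
    cv2.imwrite(f"pics/{n}0.png",cv2.resize(o["pixels"][:,:,::-1],(768,576),interpolation=cv2.INTER_CUBIC))
    print(n,{k:v for k,v in o.items() if k!="pixels"})
pickle.dump(d,open("d0.pkl","wb"))
E
```

```text
pics
{'time': 0.0, 'joint_pos': array([-7.83475692e+01,  7.51640910e+00,  8.53306820e+01, -6.57057170e-04,
        8.72597619e+01, -4.89273155e+00]), 'qd': array([ 0.03848563, -0.00771596, -0.05449325,  0.01259955, -0.06109426,
       -0.03289971]), 'joint_efforts': array([-3.22299915e-03, -5.69402111e+01, -5.00557351e+01, -5.48654443e-04,
        1.46921701e-02, -1.55060195e-05]), 'tool_pos': array([ 170.7716263 , -574.60964404,  230.21740879]), 'tcp_rot': array([-1.79893480e+02, -8.45969224e-03,  1.65451865e+01]), 'ft_force': array([-0.40522577,  0.98765174,  0.03766533]), 'wrist_torque': array([-0.01892572,  0.02005756,  0.00053617]), 'grip_force': 0.0, 'finger_gap': 85.3014335052134}
scene {'mtx': array([[351.73101791,   0.        , 256.48297432],
       [  0.        , 351.73101791, 188.51645932],
       [  0.        ,   0.        ,   1.        ]]), 'k1': -0.08489387537099329, 'R': array([[-0.84708013,  0.53101105,  0.02196607],
       [ 0.34165218,  0.57573916, -0.74283121],
       [-0.40709831, -0.6217328 , -0.66911829]]), 't': array([ 414.39856528, -103.2853939 , 1374.76831582])}
top {'mtx': array([[433.81932669,   0.        , 248.21040609],
       [  0.        , 433.81932669, 189.37217076],
       [  0.        ,   0.        ,   1.        ]]), 'k1': -0.030071996598600596, 'R': array([[-0.02120329, -0.99976102,  0.00532234],
       [-0.99145557,  0.0203412 , -0.1288491 ],
       [ 0.12871005, -0.00800889, -0.99164993]]), 't': array([  13.1066831 ,  503.97399799, 1130.16467581])}
```

View pics/top0.png

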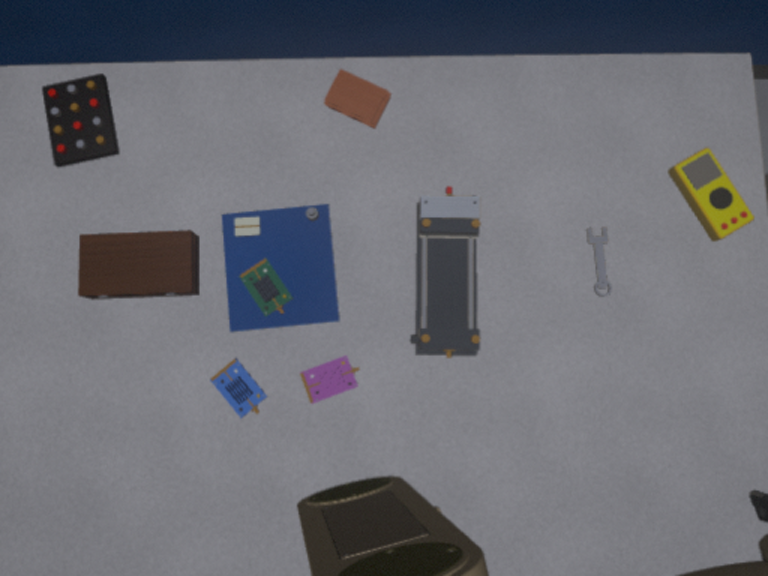

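View pics/scene0.png

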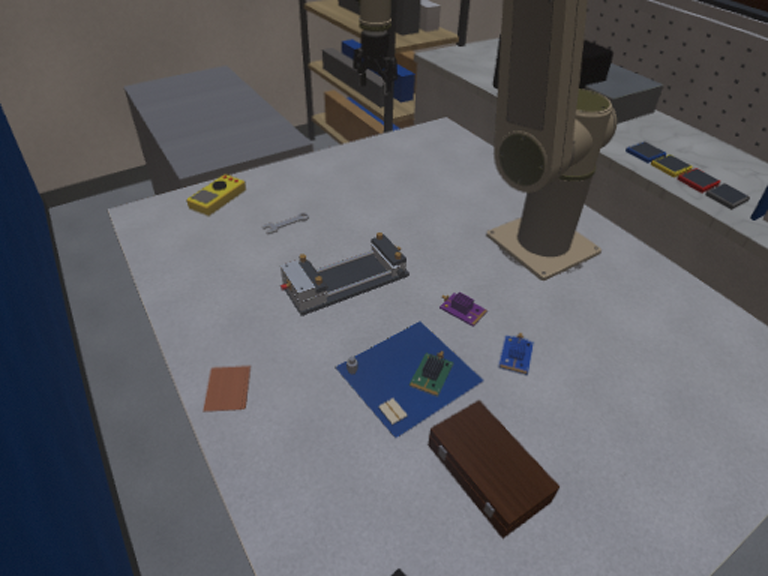

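The top view (2x1.5 px) shows the green board at (265,287), its gold edge pointing up-left. The fixture is at (448,275) with its red cap up, which is world +x. The blue and purple look-alikes are below the mat.

```bash
cat > h.py <<'E'
import numpy as np, cv2, pickle
from scipy.spatial.transform import Rotation as Ro
def rays(o,px):
    K=o["mtx"];p=(np.atleast_2d(px).astype(float)-K[:2,2])/np.diag(K)[:2]
    dist=np.array([o["k1"],0,0,0,0.])
    u=cv2.undistortPoints(np.atleast_2d(px).astype(float).reshape(-1,1,2),K,dist)[:,0]
    return np.c_[u,np.ones(len(u))]
def campose(o,s=None):  # world R,c of camera
    if "R" in o: return o["R"].T, -o["R"].T@o["t"]
    Rt=Ro.from_euler("xyz",s["tcp_rot"],degrees=True).as_matrix();T=o["T_tool_cam"]
    return Rt@T[:3,:3], Rt@T[:3,3]+s["tool_pos"]
def toplane(o,px,z,s=None):
    R,c=campose(o,s);d=rays(o,px)@R.T
    return c+d*((z-c[2])/d[:,2])[:,None]
def project(o,X,s=None):
    R,c=campose(o,s);X=np.atleast_2d(X).astype(float)
    return cv2.projectPoints(X,cv2.Rodrigues(R.T)[0],-R.T@c,o["mtx"],np.array([o["k1"],0,0,0,0.]))[0][:,0]
E
python3 - <<'E'
from h import *
d=pickle.load(open("d0.pkl","rb"));o=d["top"];im=o["pixels"]
f=lambda p:(np.array(p)+.5)/1.5-.5
for n,p,z in [("front",(252,268),7),("rear",(281,312),9),("hs",(265,286),32),("case",(200,265),57),("atten",(312,211),44),("line",(247,226),7)]:
    print(n,toplane(o,f(p),z).round(1))
print("base near",toplane(o,f([(417,350),(479,354)]),58).round(1))
print("fixed bar screws",toplane(o,f([(426,223),(475,223)]),81).round(1))
print("slid screws",toplane(o,f([(426,339),(475,339)]),72).round(1))
print("redcap tip",toplane(o,f((449,187)),45).round(1))
E
```

```text
front [[542.1 222.6   7. ]]
rear [[460.  169.5   9. ]]
hs [[505.1 194.8  32. ]]
case [[541.4 305.2  57. ]]
atten [[637.6 108.6  44. ]]
line [[620.9 232.2   7. ]]
base near [[ 384.9  -71.5   58. ]
 [ 375.7 -178.4   58. ]]
fixed bar screws [[ 603.2  -92.    81. ]
 [ 601.5 -177.1   81. ]]
slid screws [[ 402.9  -86.4   72. ]
 [ 401.1 -170.2   72. ]]
redcap tip [[ 676.8 -139.1   45. ]]
```

```bash
cat > go.py <<'E'
import sys
from h import *
from bench import sensors
def delta(goal,yaw,s=None):
    s=s or sensors.sense()
    R=Ro.from_euler("xyz",s["tcp_rot"],degrees=True);G=Ro.from_euler("xyz",[180,0,yaw],degrees=True)
    print("t",round(s["time"],2),"at",s["tool_pos"].round(1),s["tcp_rot"].round(2),"F",s["ft_force"].round(1),"gap",round(s["finger_gap"],1))
    print("delta cm",(R.inv().apply(np.array(goal)-s["tool_pos"])/10).round(2),"deg",np.degrees((R.inv()*G).as_rotvec()).round(2))
if __name__=="__main__":
    a=list(map(float,sys.argv[1:]));delta(a[:3],a[3])
E
python3 go.py 400 -250 240 25; python3 go.py 495 190 240 34
```

```text
t 0.1 at [ 170.8 -574.7  230.3] [-1.799e+02 -1.000e-02  1.654e+01] F [0.3 0.3 0.5] gap 85.3
delta cm [ 31.22 -24.6   -0.92] deg [-0.1  -0.02 -8.46]
t 0.1 at [ 170.8 -574.7  230.3] [-1.799e+02 -1.000e-02  1.654e+01] F [0.3 0.3 0.5] gap 85.3
delta cm [ 52.85 -64.07  -0.85] deg [ -0.1   -0.02 -17.46]
```

Call:
{"method": "play_rows", "body": {
  "motion": [
    [[31, -24.6, -1, 0, 0, -8], [31, -24.6, -1, 0, 0, -8], [31, -24.6, -1, 0, 0, -8], [31, -24.6, -1, 0, 0, -8], [31, -24.6, -1, 0, 0, -8]]
  ],
  "jaw": 1
}}

```text
time: 0.6
tool_pos: [314.9, -368.6, 237.2]
tcp_rot: [-180.0, 0.0, 24.5]
ft_force: [1.1, -0.8, 0.4]
finger_gap: 85.4
grip_force: 0.0
```

```bash
python3 go.py 495 190 240 34
```

```text
t 0.6 at [ 314.9 -368.6  237.2] [-179.97    0.     24.52] F [ 1.1 -0.8  0.4] gap 85.4
delta cm [ 39.57 -43.34  -0.26] deg [-0.03 -0.   -9.48]
```

Call:
{"method": "play_rows", "body": {
  "motion": [
    [[39.6, -43.3, -0.3, 0, 0, -9.5], [39.6, -43.3, -0.3, 0, 0, -9.5], [39.6, -43.3, -0.3, 0, 0, -9.5], [39.6, -43.3, -0.3, 0, 0, -9.5], [39.6, -43.3, -0.3, 0, 0, -9.5]]
  ]
}}

```text
time: 1.1
tool_pos: [391.1, -130.6, 238.7]
tcp_rot: [180.0, -0.0, 34.0]
ft_force: [1.8, 0.1, 0.6]
finger_gap: 85.3
grip_force: 0.0
```

```bash
python3 go.py 495 190 240 34
```

```text
t 1.1 at [ 391.1 -130.6  238.7] [180.    -0.    34.02] F [1.8 0.1 0.6] gap 85.3
delta cm [ 26.55 -20.76  -0.13] deg [ 0.   -0.    0.02]
```

Call:
{"method": "play_rows", "body": {
  "motion": [
    [[26.5, -20.8, 0, 0, 0, 0], [26.5, -20.8, 0, 0, 0, 0], [26.5, -20.8, 0, 0, 0, 0], [26.5, -20.8, 0, 0, 0, 0], [26.5, -20.8, 0, 0, 0, 0]]
  ]
}}

```text
time: 1.6
tool_pos: [467.7, 107.6, 238.7]
tcp_rot: [180.0, 0.0, 34.1]
ft_force: [1.2, -0.7, 0.1]
finger_gap: 85.2
grip_force: 0.0
```

Call:
{"method": "play_rows", "body": {
  "motion": [
    [[7, -5.4, 0, 0, 0, 0], [7, -5.4, 0, 0, 0, 0], [7, -5.4, 0, 0, 0, 0], [7, -5.4, 0, 0, 0, 0]]
  ]
}}

```text
time: 2.0
tool_pos: [495.0, 190.0, 238.0]
tcp_rot: [-180.0, 0.1, 34.2]
ft_force: [0.0, -0.4, -0.3]
finger_gap: 85.5
grip_force: 0.0
```

```bash
cat > look.py <<'E'
import sys
from h import *
from bench import sensors,optics
n=sys.argv[1];s=sensors.sense();o=optics.snapshot("wrist")
print(s["tool_pos"].round(1),s["tcp_rot"].round(2),o["T_tool_cam"].round(3).tolist())
pickle.dump((o,s),open(n+".pkl","wb"))
cv2.imwrite(f"pics/{n}.png",cv2.resize(o["pixels"][:,:,::-1],(768,576),interpolation=cv2.INTER_CUBIC))
E
python3 look.py w1
```

```text
[495. 190. 238.] [-1.7998e+02  1.1000e-01  3.4170e+01] [[0.001, -0.952, -0.307, 79.976], [1.0, 0.0, 0.001, -0.383], [-0.0, -0.307, 0.952, -141.655], [0.0, 0.0, 0.0, 1.0]]
```

View pics/w1.png

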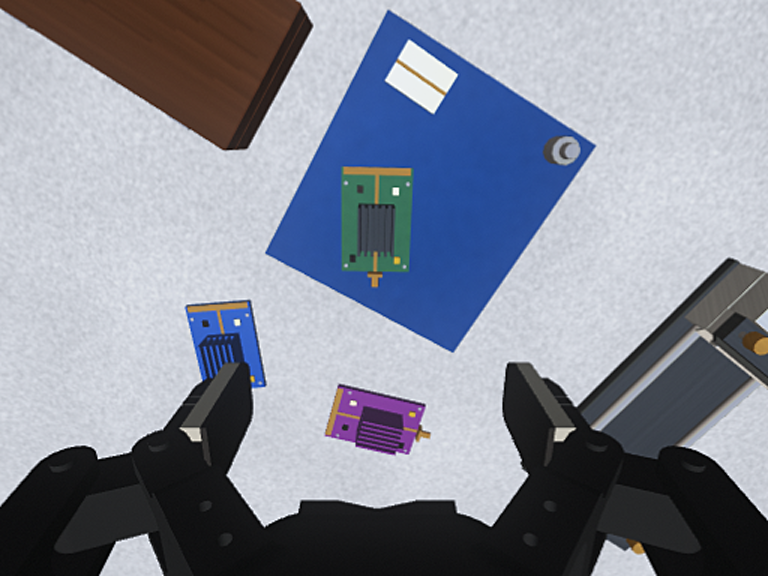

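The wrist view shows the green board upright. Its gold front edge runs (342,167)–(412,169), its rear edge (342,271)–(410,272), and the heat sink is at (376,230).

```bash
python3 - <<'E'
from h import *
o,s=pickle.load(open("w1.pkl","rb"))
f=lambda p:(np.array(p)+.5)/1.5-.5
c=toplane(o,f([(342,167),(412,168),(410,272),(342,271)]),7,s);print(c.round(1))
m=c.mean(0);fr=(c[0]+c[1])/2-(c[2]+c[3])/2;print("centre",m,"yaw",np.degrees(np.arctan2(fr[1],fr[0])),"len",np.linalg.norm(fr),"w",np.linalg.norm(c[0]-c[1]))
e=(c[0]-c[1])+(c[3]-c[2]);print("yaw from y edges",np.degrees(np.arctan2(-e[0],e[1])))
print("hs top",toplane(o,f([(358,205),(394,205),(394,254),(359,254)]),32,s).mean(0))
E
```

```text
[[527.4 247.5   7. ]
 [559.3 199.1   7. ]
 [485.1 148.2   7. ]
 [451.8 198.9   7. ]]
centre [505.8973363  198.43112107   7.        ] yaw 33.62742138161312 len 89.87653864223441 w 57.97631321461287
yaw from y edges 33.36370311830559
hs top [503.77865933 197.18493929  32.        ]
```

```bash
python3 go.py 502.5 196.2 50 33.6
```

```text
t 2.05 at [495.  189.2 238.2] [-1.800e+02  9.000e-02  3.409e+01] F [-1.3  0.3 -0.3] gap 85.1
delta cm [ 1.04 -0.16 18.82] deg [-0.    0.09  0.49]
```

Call:
{"method": "play_rows", "body": {
  "motion": [
    [[1, -0.15, 18.8, 0, 0, 0.5], [1, -0.15, 18.8, 0, 0, 0.5], [1, -0.15, 18.8, 0, 0, 0.5], [1, -0.15, 18.8, 0, 0, 0.5], [1, -0.15, 18.8, 0, 0, 0.5]]
  ]
}}

```text
time: 2.55
tool_pos: [497.7, 193.3, 44.7]
tcp_rot: [-179.8, 0.6, 33.4]
ft_force: [-1.1, -0.1, -1.1]
finger_gap: 85.3
grip_force: 0.0
```

```bash
python3 look.py w2;python3 go.py 502.5 196.2 9 33.6
```

```text
[497.7 193.3  44.7] [-179.81    0.63   33.44] [[0.001, -0.952, -0.307, 79.98], [1.0, 0.0, 0.001, -0.395], [-0.0, -0.307, 0.952, -141.664], [0.0, 0.0, 0.0, 1.0]]
t 2.6 at [500.2 194.2  48.5] [-179.9     0.36   33.45] F [0.  0.7 1.2] gap 85.2
delta cm [ 0.32 -0.03  3.95] deg [-0.11  0.36 -0.15]
```

View pics/w2.png

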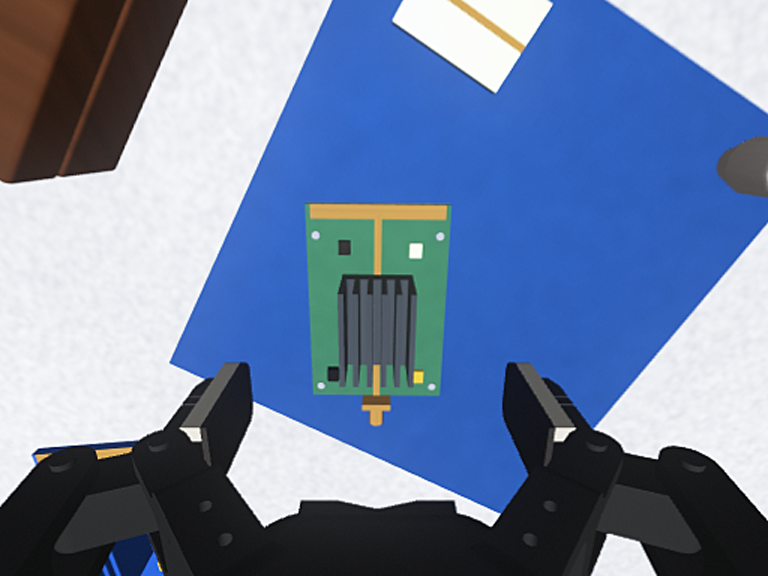

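The board is centred between the fingers: front edge (305,204)–(451,206), rear edge (314,395)–(440,395), heat sink about x=377.

```bash
python3 - <<'E'
from h import *
o,s=pickle.load(open("w2.pkl","rb"))
f=lambda p:(np.array(p)+.5)/1.5-.5
c=toplane(o,f([(305,204),(451,206),(440,395),(314,395)]),7,s)
m=c.mean(0);fr=(c[0]+c[1])/2-(c[2]+c[3])/2;print(c.round(1),"centre",m,"yaw",np.degrees(np.arctan2(fr[1],fr[0])),np.linalg.norm(fr))
print("hs",m-5*fr/np.linalg.norm(fr))
E
python3 go.py 502.5 196.2 9 33.6
```

```text
[[527.3 248.6   7. ]
 [559.4 198.5   7. ]
 [484.9 149.8   7. ]
 [452.  199.4   7. ]] centre [505.90224084 199.08362544   7.        ] yaw 33.19325707391225 89.50967654458567
hs [501.7180971  196.34630171   7.        ]
t 2.6 at [500.2 194.2  48.5] [-179.9     0.36   33.45] F [0.  0.7 1.2] gap 85.2
delta cm [ 0.32 -0.03  3.95] deg [-0.11  0.36 -0.15]
```

Call:
{"method": "play_rows", "body": {
  "motion": [
    [[0, 0, 2, 0, 0, 0.2], [0, 0, 3.5, 0, 0, 0.2], [0, 0, 4.0, 0, 0, 0.2], [0, 0, 4.0, 0, 0, 0.2], [0, 0, 4.0, 0, 0, 0.2]]
  ]
}}

```text
time: 3.1
tool_pos: [503.6, 196.3, 12.1]
tcp_rot: [180.0, -0.1, 33.3]
ft_force: [0.6, 0.8, 0.5]
finger_gap: 85.6
grip_force: 0.0
```

Call:
{"method": "play_rows", "body": {
  "motion": [
    [[0, 0, 0, 0, 0, 0], [0, 0, 0, 0, 0, 0]]
  ]
}}

```text
time: 3.3
tool_pos: [503.5, 196.4, 11.7]
tcp_rot: [180.0, -0.1, 33.4]
ft_force: [0.4, -0.3, -0.1]
finger_gap: 85.2
grip_force: 0.0
```

Call:
{"method": "play_rows", "body": {
  "motion": [
    [[0, 0, 0.25, 0, 0, 0], [0, 0, 0.25, 0, 0, 0], [0, 0, 0.25, 0, 0, 0], [0, 0, 0.25, 0, 0, 0], [0, 0, 0.25, 0, 0, 0]]
  ],
  "jaw": 0,
  "squeeze": 90
}}

```text
time: 3.8
tool_pos: [503.2, 196.3, 8.7]
tcp_rot: [180.0, -0.0, 33.4]
ft_force: [1.0, 1.6, 5.2]
finger_gap: 28.5
grip_force: 90.5
```

Call:
{"method": "play_rows", "body": {
  "motion": [
    [[0, 0, 0, 0, 0, 0], [0, 0, 0, 0, 0, 0], [0, 0, 0, 0, 0, 0], [0, 0, 0, 0, 0, 0], [0, 0, 0, 0, 0, 0]]
  ]
}}

```text
time: 4.3
tool_pos: [503.2, 196.3, 8.7]
tcp_rot: [180.0, -0.0, 33.3]
ft_force: [0.8, -0.4, 4.1]
finger_gap: 28.5
grip_force: 90.3
```

Call:
{"method": "play_rows", "body": {
  "motion": [
    [[0, 0, -1, 0, 0, 0], [0, 0, -3, 0, 0, 0], [0, 0, -7, 0, 0, 0], [0, 0, -12, 0, 0, 0], [0, 0, -17, 0, 0, 0]]
  ]
}}

```text
time: 4.8
tool_pos: [501.4, 195.8, 179.3]
tcp_rot: [-179.9, 0.2, 33.3]
ft_force: [1.1, 0.5, -1.5]
finger_gap: 28.3
grip_force: 89.6
```

```bash
python3 go.py 494 -131 200 -1.4
```

```text
t 4.8 at [501.4 195.8 179.3] [-1.7995e+02  1.6000e-01  3.3350e+01] F [ 1.1  0.5 -1.5] gap 28.3
delta cm [-18.59  26.89  -2.05] deg [-0.    0.17 34.75]
```

Call:
{"method": "play_rows", "body": {
  "motion": [
    [[-3, 4.2, -2, 0, 0, 7], [-6, 8.4, -2, 0, 0, 14], [-9, 12.6, -2, 0, 0, 21], [-12, 17, -2, 0, 0, 28], [-15, 21.4, -2, 0, 0, 34.5]]
  ]
}}

```text
time: 5.3
tool_pos: [494.4, -51.9, 198.4]
tcp_rot: [-180.0, 0.0, -1.4]
ft_force: [1.8, 0.1, -1.8]
finger_gap: 28.3
grip_force: 89.7
```

```bash
python3 go.py 494 -131 200 -1.4
```

```text
t 5.3 at [494.4 -51.9 198.4] [-1.7999e+02  4.0000e-02 -1.4100e+00] F [ 1.8  0.1 -1.8] gap 28.3
delta cm [ 0.15  7.91 -0.16] deg [-0.01  0.04 -0.01]
```

Call:
{"method": "play_rows", "body": {
  "motion": [
    [[0.1, 3.5, 0, 0, 0, 0], [0.1, 6.6, 0, 0, 0, 0], [0.1, 6.6, 0, 0, 0, 0], [0.1, 6.6, 0, 0, 0, 0], [0.1, 6.6, 0, 0, 0, 0]]
  ]
}}

```text
time: 5.8
tool_pos: [494.9, -115.3, 198.2]
tcp_rot: [-180.0, 0.0, -1.1]
ft_force: [-0.1, -0.1, -2.4]
finger_gap: 27.8
grip_force: 89.8
```

Call:
{"method": "play_rows", "body": {
  "motion": [
    [[0, 0, 0, 0, 0, 0], [0, 0, 0, 0, 0, 0]]
  ]
}}

```text
time: 6.0
tool_pos: [495.2, -115.3, 198.4]
tcp_rot: [-180.0, 0.0, -1.1]
ft_force: [-0.4, 1.1, -2.3]
finger_gap: 28.5
grip_force: 89.8
```

```bash
python3 look.py w3
```

```text
[ 495.2 -115.3  198.4] [-1.7999e+02  1.0000e-02 -1.0600e+00] [[0.001, -0.952, -0.307, 79.541], [1.0, 0.001, 0.0, -0.981], [-0.0, -0.307, 0.952, -141.652], [0.0, 0.0, 0.0, 1.0]]
```

View pics/w3.png

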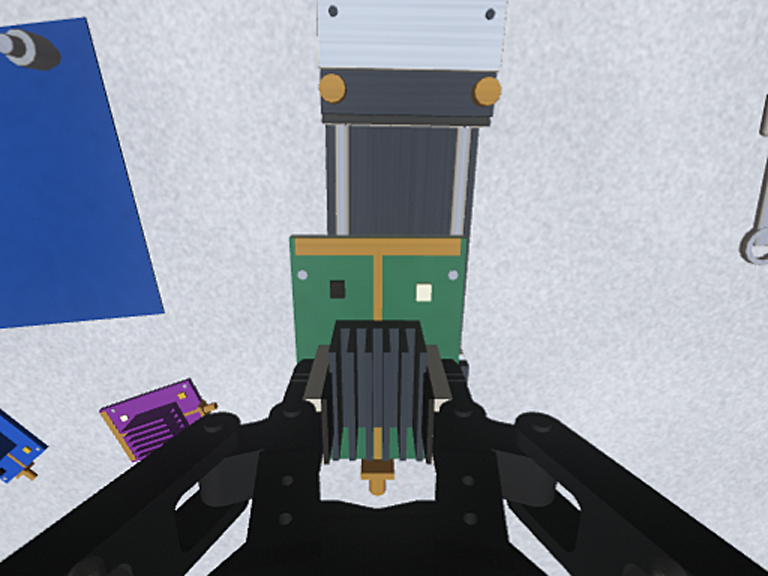

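The carried board's front edge runs (290,236)–(467,236). The fixed jaw ahead has screws at (332,88) and (488,91), a bar front near row 122, and guide rods at columns 343 and 461.

```bash
python3 - <<'E'
from h import *
o,s=pickle.load(open("w3.pkl","rb"))
f=lambda p:(np.array(p)+.5)/1.5-.5
P=lambda n,p,z:print(n,toplane(o,f(p),z,s).round(1).tolist())
P("screws",[(332,87),(488,90)],81)
P("rods L",[(343,128),(342,232)],28);P("rods R",[(463,128),(460,232)],28)
P("base L",[(327,128),(328,232)],12);P("base R",[(478,128),(470,232)],12)
P("bar front low",[(323,123),(490,125)],48);P("bar top front",[(323,115),(491,117)],60)
P("plate far corners",[(318,68),(503,70)],60)
P("board front",[(290,236),(467,236)],196.7)
P("board near sides",[(296,350),(463,350)],196.7)
im=cv2.resize(o["pixels"][:,:,::-1],(768,576),interpolation=cv2.INTER_CUBIC)
cv2.imwrite("pics/c3.png",cv2.resize(im[0:250,270:540],None,fx=2.4,fy=2.4,interpolation=cv2.INTER_CUBIC))
E
```

```text
screws [[603.3, -91.7, 81.0], [600.3, -176.9, 81.0]]
rods L [[583.6, -92.9, 28.0], [512.4, -89.2, 28.0]]
rods R [[582.1, -173.9, 28.0], [510.9, -174.8, 28.0]]
base L [[584.3, -80.4, 12.0], [509.4, -77.2, 12.0]]
base R [[582.3, -187.6, 12.0], [507.5, -185.4, 12.0]]
bar front low [[586.2, -81.9, 48.0], [583.2, -187.2, 48.0]]
bar top front [[590.3, -83.5, 60.0], [587.3, -184.6, 60.0]]
plate far corners [[616.0, -82.1, 60.0], [613.0, -190.0, 60.0]]
board front [[545.1, -86.1, 196.7], [544.0, -145.3, 196.7]]
board near sides [[502.9, -85.0, 196.7], [501.8, -145.7, 196.7]]
```

View pics/c3.png

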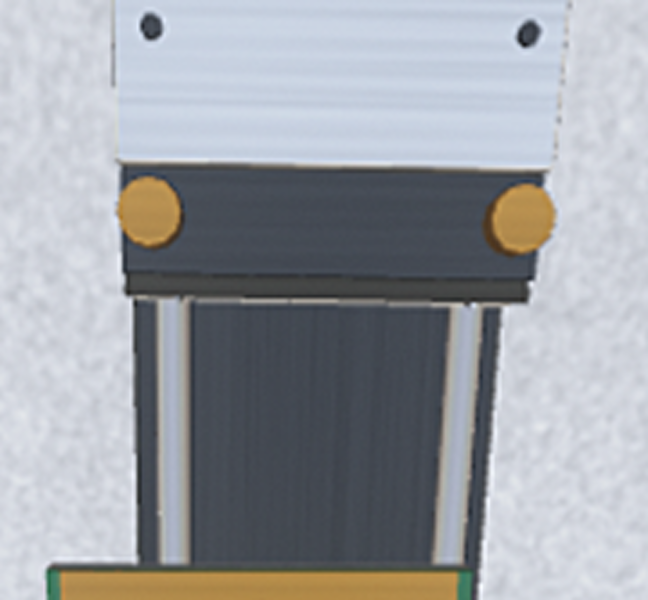

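```bash
python3 go.py 522 -132.4 100 -1.8
```

```text
t 6.05 at [ 495.2 -115.4  198.4] [-180.      0.     -1.07] F [ 0.3  0.7 -1.5] gap 29.0
delta cm [2.71 1.65 9.84] deg [-0.    0.    0.73]
```

Call:
{"method": "play_rows", "body": {
  "motion": [
    [[2.7, 1.65, 1, 0, 0, 0.7], [2.7, 1.65, 4, 0, 0, 0.7], [2.7, 1.65, 8, 0, 0, 0.7], [2.7, 1.65, 9.8, 0, 0, 0.7], [2.7, 1.65, 9.8, 0, 0, 0.7]]
  ]
}}

```text
time: 6.55
tool_pos: [519.1, -131.9, 96.5]
tcp_rot: [-179.9, 0.4, -1.8]
ft_force: [-0.0, 0.3, -2.0]
finger_gap: 28.5
grip_force: 89.7
```

Call:
{"method": "play_rows", "body": {
  "motion": [
    [[0, 0, 0, 0, 0, 0], [0, 0, 0, 0, 0, 0], [0, 0, 0, 0, 0, 0]]
  ]
}}

```text
time: 6.85
tool_pos: [523.2, -133.7, 102.5]
tcp_rot: [179.9, -0.2, -1.8]
ft_force: [0.4, -0.7, -2.9]
finger_gap: 28.1
grip_force: 89.7
```

```bash
python3 look.py w4; python3 go.py 522 -132.4 48.2 -1.8
```

```text
[ 523.2 -133.7  102.5] [179.94  -0.19  -1.84] [[0.001, -0.952, -0.307, 79.525], [1.0, 0.001, 0.0, -0.992], [-0.0, -0.307, 0.952, -141.651], [0.0, 0.0, 0.0, 1.0]]
t 6.9 at [ 523.  -133.7  102.2] [ 1.7995e+02 -1.7000e-01 -1.8500e+00] F [-0.4 -0.5 -1.5] gap 28.0
delta cm [-0.12 -0.13  5.4 ] deg [ 0.05 -0.17 -0.05]
```

View pics/w4.png

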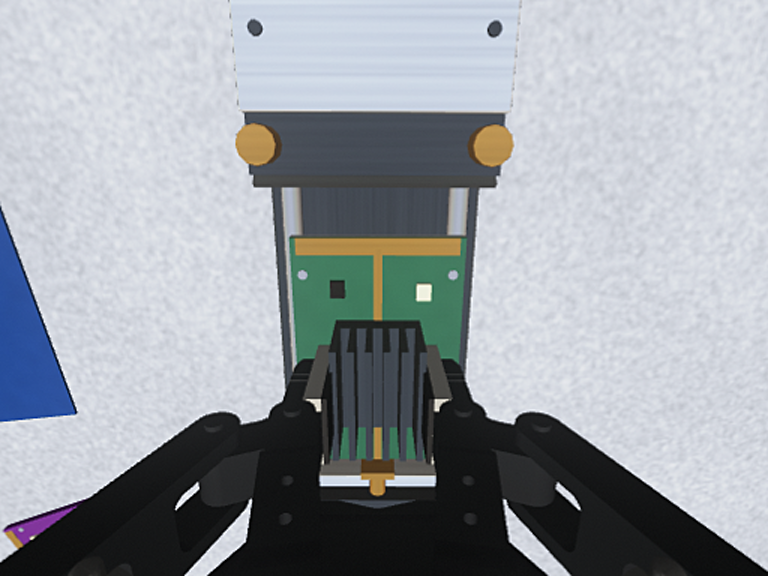

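The board is parallel to the jaw: board edge (290,236)–(467,236), bar's lower front edge (253,187)–(496,187), screws at (256,145) and (493,146).

```bash
python3 - <<'E'
from h import *
o,s=pickle.load(open("w4.pkl","rb"))
f=lambda p:(np.array(p)+.5)/1.5-.5
P=lambda n,p,z:print(n,(a:=toplane(o,f(p),z,s)).round(1).tolist(),a.mean(0).round(1))
P("screws",[(256,144),(493,145)],81)
P("bar low",[(253,187),(496,187)],54)
P("rods",[(291,210),(458,210)],28)
P("back edge bar",[(244,111),(506,112)],60)
P("board front",[(290,236),(467,236)],102.4-1.7)
E
```

```text
screws [[603.2, -92.0, 81.0], [600.2, -176.7, 81.0]] [ 601.7 -134.4   81. ]
bar low [[585.9, -81.6, 54.0], [582.6, -185.7, 54.0]] [ 584.2 -133.6   54. ]
rods [[571.9, -91.7, 28.0], [569.3, -174.4, 28.0]] [ 570.6 -133.1   28. ]
back edge bar [[615.9, -83.2, 60.0], [612.2, -186.6, 60.0]] [ 614.  -134.9   60. ]
board front [[573.4, -105.2, 100.7], [571.6, -164.4, 100.7]] [ 572.5 -134.8  100.7]
```

Call:
{"method": "play_rows", "body": {
  "motion": [
    [[-0.1, -0.13, 1.5, 0, 0, 0], [-0.1, -0.13, 3.5, 0, 0, 0], [-0.1, -0.13, 5, 0, 0, 0], [-0.1, -0.13, 5.4, 0, 0, 0], [-0.1, -0.13, 5.4, 0, 0, 0]]
  ]
}}

```text
time: 7.4
tool_pos: [519.9, -131.7, 45.1]
tcp_rot: [-180.0, 0.1, -1.9]
ft_force: [-0.2, 0.7, -1.4]
finger_gap: 28.2
grip_force: 89.7
```

Call:
{"method": "play_rows", "body": {
  "motion": [
    [[0, 0, 0, 0, 0, 0], [0, 0, 0, 0, 0, 0], [0, 0, 0, 0, 0, 0], [0, 0, 0, 0, 0, 0]]
  ]
}}

```text
time: 7.8
tool_pos: [521.3, -132.1, 47.0]
tcp_rot: [180.0, -0.1, -1.9]
ft_force: [1.0, -0.0, -2.9]
finger_gap: 28.4
grip_force: 89.7
```

```bash
python3 go.py 522 -132.4 48.2 -1.85
```

```text
t 7.8 at [ 521.3 -132.1   47. ] [ 1.7998e+02 -6.0000e-02 -1.8500e+00] F [ 1.  -0.  -2.9] gap 28.4
delta cm [ 0.07  0.02 -0.12] deg [ 0.02 -0.06 -0.  ]
```

Call:
{"method": "play_rows", "body": {
  "motion": [
    [[0.4, 0, -0.12, 0, 0, 0], [0.9, 0, -0.12, 0, 0, 0], [1.4, 0, -0.12, 0, 0, 0], [1.8, 0, -0.12, 0, 0, 0], [2.0, 0, -0.12, 0, 0, 0]]
  ]
}}

```text
time: 8.3
tool_pos: [541.4, -132.6, 47.6]
tcp_rot: [-180.0, -0.0, -1.8]
ft_force: [-0.9, 0.3, -2.3]
finger_gap: 28.4
grip_force: 89.7
```

Call:
{"method": "play_rows", "body": {
  "motion": [
    [[0, 0, 0, 0, 0, 0], [0, 0, 0, 0, 0, 0], [0, 0, 0, 0, 0, 0]]
  ]
}}

```text
time: 8.6
tool_pos: [540.6, -132.6, 47.5]
tcp_rot: [-180.0, 0.0, -1.9]
ft_force: [-0.0, -0.2, -1.8]
finger_gap: 28.4
grip_force: 89.7
```

```bash
python3 go.py 522 -132.4 48.2 -1.85;  python3 look.py w5
```

```text
t 8.6 at [ 540.6 -132.6   47.5] [-1.80e+02  2.00e-02 -1.85e+00] F [-0.  -0.2 -1.8] gap 28.4
delta cm [-1.86  0.04 -0.07] deg [-0.    0.02 -0.  ]
[ 540.6 -132.6   47.5] [-1.80e+02  2.00e-02 -1.85e+00] [[0.001, -0.952, -0.307, 79.528], [1.0, 0.001, 0.0, -0.991], [-0.0, -0.307, 0.952, -141.653], [0.0, 0.0, 0.0, 1.0]]
```

View pics/w5.png

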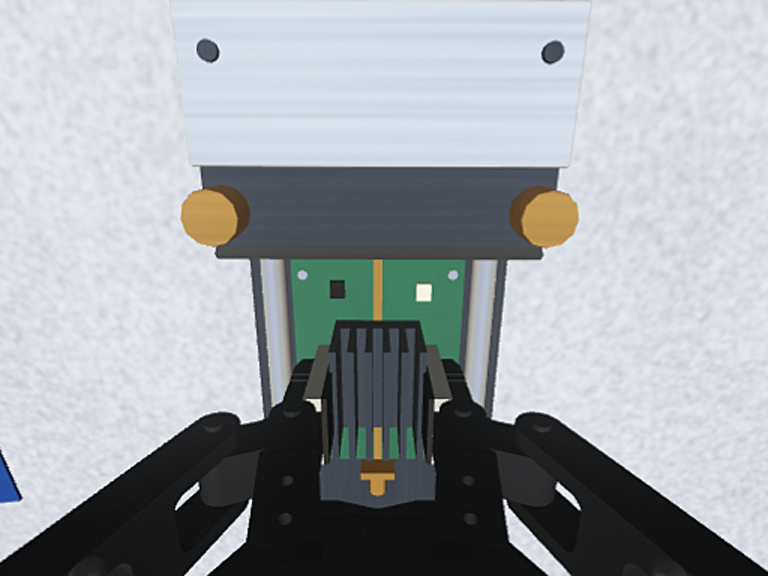

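The front edge is under the bar, centred (bar midpoint about column 379, board midpoint about 378), with no contact force. I'll advance slowly.

Call:
{"method": "play_rows", "body": {
  "motion": [
    [[0.2, 0, -0.06, 0, 0, 0], [0.4, 0, -0.06, 0, 0, 0], [0.6, 0, -0.06, 0, 0, 0], [0.8, 0, -0.06, 0, 0, 0], [0.9, 0, -0.06, 0, 0, 0]]
  ]
}}

```text
time: 9.15
tool_pos: [550.1, -132.9, 48.2]
tcp_rot: [180.0, -0.0, -1.9]
ft_force: [0.5, 0.4, -1.8]
finger_gap: 28.2
grip_force: 89.7
```

Call:
{"method": "play_rows", "body": {
  "motion": [
    [[0, 0, 0, 0, 0, 0], [0, 0, 0, 0, 0, 0], [0, 0, 0, 0, 0, 0]]
  ]
}}

```text
time: 9.45
tool_pos: [549.7, -132.9, 48.1]
tcp_rot: [-180.0, 0.0, -1.9]
ft_force: [-0.5, -0.3, -1.3]
finger_gap: 28.2
grip_force: 89.7
```

```bash
python3 go.py 550 -132.9 48.2 -1.85
```

```text
t 9.45 at [ 549.7 -132.9   48.1] [-1.80e+02  1.00e-02 -1.85e+00] F [-0.5 -0.3 -1.3] gap 28.2
delta cm [ 0.03 -0.   -0.01] deg [-0.    0.01 -0.  ]
```

Call:
{"method": "play_rows", "body": {
  "motion": [
    [[0.1, 0, 0, 0, 0, 0], [0.2, 0, 0, 0, 0, 0], [0.3, 0, 0, 0, 0, 0], [0.3, 0, 0, 0, 0, 0], [0.3, 0, 0, 0, 0, 0]]
  ]
}}

```text
time: 9.95
tool_pos: [552.8, -133.0, 48.1]
tcp_rot: [-180.0, 0.0, -1.9]
ft_force: [-0.0, -0.1, -1.8]
finger_gap: 28.3
grip_force: 89.7
```

Call:
{"method": "play_rows", "body": {
  "motion": [
    [[0.1, 0, 0, 0, 0, 0], [0.1, 0, 0, 0, 0, 0], [0.1, 0, 0, 0, 0, 0], [0.1, 0, 0, 0, 0, 0]]
  ]
}}

```text
time: 10.35
tool_pos: [553.5, -133.0, 48.1]
tcp_rot: [-180.0, 0.0, -1.9]
ft_force: [-2.5, -0.5, -1.1]
finger_gap: 28.3
grip_force: 89.8
```

Call:
{"method": "play_rows", "body": {
  "motion": [
    [[0.1, 0, 0, 0, 0, 0], [0.1, 0, 0, 0, 0, 0], [0.1, 0, 0, 0, 0, 0], [0.1, 0, 0, 0, 0, 0]]
  ]
}}

```text
time: 10.75
tool_pos: [554.2, -133.0, 48.0]
tcp_rot: [-180.0, 0.1, -1.9]
ft_force: [-5.1, -0.1, 0.8]
finger_gap: 28.5
grip_force: 90.0
```

Call:
{"method": "play_rows", "body": {
  "motion": [
    [[0.1, 0, 0, 0, 0, 0], [0.1, 0, 0, 0, 0, 0], [0.1, 0, 0, 0, 0, 0], [0.1, 0, 0, 0, 0, 0]]
  ]
}}

```text
time: 11.15
tool_pos: [554.8, -133.1, 47.9]
tcp_rot: [-180.0, 0.1, -1.9]
ft_force: [-7.6, 0.5, 2.6]
finger_gap: 28.1
grip_force: 90.1
```

Call:
{"method": "play_rows", "body": {
  "motion": [
    [[0.05, 0, -0.05, 0, 0, 0], [0.1, 0, -0.05, 0, 0, 0], [0.1, 0, -0.05, 0, 0, 0], [0.1, 0, -0.05, 0, 0, 0], [0.1, 0, -0.05, 0, 0, 0]]
  ]
}}

```text
time: 11.65
tool_pos: [555.2, -133.0, 48.0]
tcp_rot: [-180.0, 0.2, -1.9]
ft_force: [-9.0, -0.2, 0.6]
finger_gap: 27.9
grip_force: 90.1
```

```bash
python3 go.py 550 -132.9 48.2 -1.85; python3 look.py w6; python3 -c "
import cv2
im=cv2.imread('pics/w6.png')
import numpy as np
from bench import optics
o=optics.snapshot('scene')['pixels'][:,:,::-1]
a=cv2.resize(im,(512,384));b=cv2.resize(o[145:215,175:285],None,fx=2.6,fy=2.6,interpolation=3)
c=np.zeros((384,512+b.shape[1],3),np.uint8);c[:,:512]=a;c[:b.shape[0],512:]=b;cv2.imwrite('pics/c6.png',c)"
```

```text
t 11.65 at [ 555.2 -133.    48. ] [-179.98    0.2    -1.86] F [-9.  -0.2  0.6] gap 27.9
delta cm [-0.52  0.   -0.02] deg [-0.02  0.2  -0.01]
[ 555.2 -133.    48. ] [-179.98    0.2    -1.86] [[0.001, -0.952, -0.307, 79.531], [1.0, 0.001, 0.0, -0.991], [-0.0, -0.307, 0.952, -141.655], [0.0, 0.0, 0.0, 1.0]]
```

View pics/c6.png

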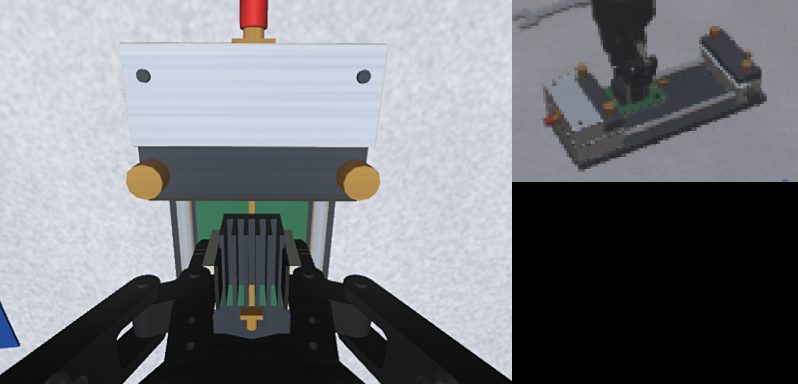

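The board is seated under the bar, centred and straight, with the wrist reading 9 N. I'll trim the 0.2° pitch and let it settle.

Call:
{"method": "play_rows", "body": {
  "motion": [
    [[0.03, 0, 0, 0, 0.2, 0], [0.03, 0, 0, 0, 0.2, 0], [0.03, 0, 0, 0, 0.2, 0], [0.03, 0, 0, 0, 0.2, 0], [0.03, 0, 0, 0, 0.2, 0]]
  ]
}}

```text
time: 12.25
tool_pos: [555.3, -133.0, 47.8]
tcp_rot: [-180.0, 0.0, -1.9]
ft_force: [-9.0, -0.6, 1.2]
finger_gap: 28.5
grip_force: 90.1
```

Call:
{"method": "play_rows", "body": {
  "motion": [
    [[0, 0, 0, 0, 0, 0], [0, 0, 0, 0, 0, 0], [0, 0, 0, 0, 0, 0], [0, 0, 0, 0, 0, 0], [0, 0, 0, 0, 0, 0]]
  ]
}}

```text
time: 12.75
tool_pos: [555.3, -133.0, 47.9]
tcp_rot: [-180.0, 0.0, -1.9]
ft_force: [-8.8, -0.7, 1.1]
finger_gap: 28.5
grip_force: 90.1
```

Call:
{"method": "play_rows", "body": {
  "motion": [
    [[0, 0, 0, 0, 0, 0], [0, 0, 0, 0, 0, 0], [0, 0, 0, 0, 0, 0], [0, 0, 0, 0, 0, 0], [0, 0, 0, 0, 0, 0]]
  ]
}}

```text
time: 13.25
tool_pos: [555.3, -133.0, 47.8]
tcp_rot: [-180.0, 0.0, -1.9]
ft_force: [-8.2, -0.1, 1.5]
finger_gap: 28.4
grip_force: 90.1
```

Call:
{"method": "play_rows", "body": {
  "motion": [
    [[0.03, 0, -0.04, 0, 0, 0], [0.06, 0, -0.04, 0, 0, 0], [0.06, 0, -0.04, 0, 0, 0], [0.06, 0, -0.04, 0, 0, 0], [0.06, 0, -0.04, 0, 0, 0]]
  ]
}}

```text
time: 13.75
tool_pos: [555.5, -133.0, 48.0]
tcp_rot: [-180.0, 0.1, -1.9]
ft_force: [-10.1, -1.2, 0.3]
finger_gap: 28.2
grip_force: 90.0
```

Call:
{"method": "play_rows", "body": {
  "motion": [
    [[0, 0, 0, 0, 0, 0], [0, 0, 0, 0, 0, 0], [0, 0, 0, 0, 0, 0], [0, 0, 0, 0, 0, 0], [0, 0, 0, 0, 0, 0]]
  ]
}}

```text
time: 14.25
tool_pos: [555.5, -133.0, 48.0]
tcp_rot: [-180.0, 0.1, -1.9]
ft_force: [-10.5, -0.7, 0.2]
finger_gap: 28.8
grip_force: 90.0
```

Steady at about 10 N, level and straight.

```bash
python3 -c "
from bench import job
print(job.hand_in())"
```

```text
the job is handed in; nothing more can be done
None
```

The board is in the fixed jaw, level and straight, pressing on the contact strip at about 10 N and still gripped; the job was handed in at about 14 s.

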